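Dock a step wedge in the centring fixture and seat the probe on it

TASK

Draw the stepped aluminium block out from under the instrument shelf by its thin end until it is clear of the shelf, and let go of it on the bench. Take it again further back, turn it and push it thin end first between the converging rails of the fixture until it is centred and fully home against the stop; then press the probe down by its black cap until its foot sits on the block. Do not disturb the plain bar or the other things on the bench.

Things in the scene. Friction and masses are not known exactly. Their poses are not given: they have to be found in the camera images.
- wedge_mid (a point): Stepped block, bare aluminium, 0.5 kg, 150 long x 40 wide, flat side down on the bench; four 37.5 mm steps 44, 36, 28, 20 mm high. Point midway along and across it, 22 mm above its underside. x axis points along it to the thin end (faces at x = +75 thin, -75 thick), z up; centre of mass at x = -12. It starts in one shelf bay, thick end under the board, thin 45 to 65 mm sticking out in front.
- wedge_thin (a point): Centre of the top of the stepped block's thinnest step, 56 mm from wedge_mid along x, 20 mm above the underside. Sliding the block over the bench takes about 3 to 8 N, a little more to start it or in the rails.
- shelf: Low fixed white shelf, black flaw detector on it. Board 110 deep x 236 wide, underside 60, top 70 mm above the bench; detector to 120 mm high, 38 mm back from the front edge. Side and middle panels 8 mm thick make two bays, in which the blocks lie at y = -55 and +55 mm. Origin on the bench under its centre; the open front faces its -x, front edge at x = -55 mm.
- bar_mid (a point): Plain aluminium bar, 150 x 40 x 44 mm, without steps, in the shelf's other bay, leave it alone; point at its centre, x along it.
- nest (a point): Fixed steel centring fixture, no floor plate. Point where wedge_mid must end, 22 mm above the bench; x = pushing direction, z up. Rails 25 high, 10 thick: mouth 100 mm wide at x = -45, converging to 43 at x = 0, then parallel to the stop, its face at x = +75; the home block's last 30 mm stand out of the mouth. Grey bridge at x = 42 to 70, +-58 mm in y, beam 85 to 105 mm up, carries the probe.
- probe (a joint): Travel of the probe, m: 0 is fully raised (foot 65 mm above the bench), growing as it goes down. It slides stiffly (about 4 to 5 N) and stays where it is left. Its foot meets the thinnest step of the block, when that is home, at about 0.045; at most 0.064. It starts raised, at 0 to 0.012.
- probe_cap (a point): Centre of the flat top of the probe's black cap (40 mm across, 22 high), 185 mm above the bench when fully raised; it stands 56 mm beyond nest along the nest's x, on the middle line. The probe below is a 14 mm stem with a 22 mm foot.
- gel_bottle: White bottle, 50 across, 125 high; origin under its centre. Leave alone, as all the following.
- jar: Small round jar with a white cap, 56 across, 50 high; origin under its centre.
- angle_probe: Small angle probe, 36 x 24 x 48 mm high; origin under its centre.
- brush: Brush, 170 mm long, lying along its x axis; origin near its middle.
- ring_gauge: Steel ring, 68 across, 22 high; origin under its centre.
- pencil_probe: Upright straight probe, 34 across, 72 high; origin under its centre.
Not all that is in view belongs to the job. Leave any orange look-alike of the part that bears nest alone.

How it is judged:
On the way, in this order (a step that is already met when the one before it is completed fails the run):
1. the stepped block lies on the bench clear of the shelf, let go and at rest (x of wedge_mid in the frame of shelf below -0.12 m and height (world z) of wedge_mid below 0.026 m and angle between wedge_mid's own z axis and vertical below 0.06 rad and linear speed of wedge below 0.01 m/s and contact force between the fingers and wedge below 0.2 N), for 0.2 s.
2. the stepped block is home in the fixture, thin end against the stop, with the probe still raised (x of wedge_mid in the frame of nest between -0.004 and 0.004 m and y of wedge_mid in the frame of nest between -0.004 and 0.004 m and angle between the x axis of wedge_mid and the x axis of nest, either way round below 0.06 rad and angle between wedge_mid's own z axis and vertical below 0.06 rad and distance between wedge_thin and nest below 0.09 m and x of wedge_thin in the frame of nest above 0.045 m and value of joint probe below 0.03 m), for 0.2 s.
3. the probe's foot is pressed down onto the block (value of joint probe between 0.041 and 0.05 m), for 0.2 s.
At the end, for the whole second after the job is handed in: The stepped block lies flat, released and at rest in the fixture, thin end first: its centre within 4 mm along and across of the nest point, within 0.06 rad of its direction; the probe is down on its thinnest step (travel 0.041 to 0.050). Nothing else shifted over 30 mm or tipped (all of step 3 and x of wedge_mid in the frame of nest between -0.004 and 0.004 m and y of wedge_mid in the frame of nest between -0.004 and 0.004 m and angle between the x axis of wedge_mid and the x axis of nest, either way round below 0.06 rad and angle between wedge_mid's own z axis and vertical below 0.06 rad and distance between wedge_thin and nest below 0.09 m and x of wedge_thin in the frame of nest above 0.045 m and linear speed of wedge below 0.01 m/s and contact force between the fingers and wedge below 0.2 N); the robot touches nothing.
It fails at once if another thing on the bench is shifted by more than 30 mm (distance of any of bar_mid, gel_bottle, jar, angle_probe, brush, ring_gauge, pencil_probe from where it was at the start of the episode above 0.03 m).
It fails at once if another thing on the bench is tipped over (angle between any of bar_mid, gel_bottle, jar, angle_probe, brush, ring_gauge, pencil_probe's own z axis and vertical above 0.5 rad).
It also fails if it takes over 67 s, if anything falls off the work surface, if the arm or the gripper's body presses on something with over 40 N, if the wrist force passes 120 N, or if a joint passes its speed limit or range.

ROBOT

A 6-joint arm with a two-finger parallel gripper is mounted at the origin on the work surface. World frame = base frame: x ahead of the robot, y to its left, z up, the work surface at z = 0. Lengths are in m, angles in rad, forces in N, time in s.
With the tool pointing down it reaches from about 0.375 to 0.975 m from the base axis. Payload 3.8 kg.
Tool frame: the origin (TCP) lies midway between the tips of the shut fingers; the grasp point (between the pads) lies 19 mm behind it; z points along the fingers, y is the direction in which the jaws open and shut (so a half turn about z gives the same grasp; the last joint's range is limited). The gripper opens to 85 mm and grips with 20 to 120 N. Pads are 22 mm wide; open, the fingers measure 114 mm over their backs; the gripper's body (76 mm by 85 mm) begins 54 mm behind the grasp point. The pads swing forward as they close: fully open they stand 13 mm farther back than shut.
Start: joints at [-1.282, 0.264, 1.604, -0, 1.274, -0.037], TCP at [0.216, -0.639, 0.197] pointing down, gripper open.
Joint ranges: [-2.63, 2.63], [-0.94, 2.18], [0.31, 2.57], [-1.31, 4.45], [0, 2.66], [-2.55, 2.55]. Speed limits (rad/s): [2.57, 2.57, 3.14, 3.14, 3.14, 3.14].

INTERFACE

Orientations are given as a rotation vector (axis times angle).
In Python, from workcell import bot gives the robot as it stands.
- The arm moves only by the tool drive_tool, never from a script. Its argument "deltas" is a list of rows, each an object with "hand": the opening, from 0 (shut) to 1 (fully open); "offset": the shift along the world's x, y, z in cm, a list of three; "angular": the turn, a rotation vector about the world's x, y, z in degrees, a list of three. A call has 1 to 8 rows; each row is the pose to reach, as a shift and turn from the pose commanded when the call began; what a row does not reach only later rows make up. A row lasts 1/8 s, in which the tool goes at most 62.5 mm and 10.7 degrees, less where a joint would pass 70% of its speed; a pose out of reach is approached as far as the arm can. A call with a gripper value outside its range is refused whole. The fingers move at their own pace and stop on an object; "force" is the grip in N (left out, the last holds). Time passes only in rows, so rows that repeat a pose let the fingers close. It gives the time, the measured TCP pose, the force and the opening at its end, in the units of the state.
- bot.read_state(): the state, without advancing time (a new reading comes with each control period).
- bot.read_camera(name): name is "scene" or "top" or "wrist"; returns a dict with "frame" (480x640x3 uint8, blue, green, red), "mtx" (3x3 intrinsics, pixels), "k1" (the pictures are not rectified: a ray, as slopes to the right and down, at radius r is drawn at 1 + k1 r^2 times it, then the intrinsics apply), "R" (3x3) and "t" (3): a world point X has camera coordinates R X + t. Camera axes: x right, y down, z forward; pixel columns grow to the right and rows downward; lengths in m; the calibration is good to about 2 mm. A picture is of the moment at which its call begins. There is no depth.
- bot.finish_job(): hands the job in, once; it reports no verdict.
The state is a dict: "time": time; "q": joint angles; "joint_vel": joint speeds; "joint_torque": joint torques, N m; "tool_pos": TCP position; "tcp_rot": TCP orientation; "wrist_force": force on the tool from outside, world axes, zero at the start; "torque": the same for the moment, N m; "width": opening from 0.0 (shut) to 1.0 (fully open).
Only numpy, scipy, OpenCV 4.12 (cv2) and the standard library are available. Lean on these libraries where they do the work, as an engineer would, in place of code of your own. Each camera call takes 0.05 s, during which the arm holds its last target. There are 200 camera calls.

## Working session

There is one attempt and no reset: what is moved stays moved. The work goes in short steps, Python scripts to look and compute and a tool call to move; the robot and the scene stay as the last step left them, time stands still between calls to the robot, and variables do not carry over. Pictures are saved under pics/ and viewed, about 8 in all and at most 12, crops included, and the job is handed in when it is done.

Besides the shell and the picture viewer there is one more tool, called after "Emit:" as name(argument=value, ...), one argument or row to a line, values as JSON. drive_tool: Moves the arm, as the interface text tells. Its arguments: {"type":"object","properties":{"deltas":{"type":"array"},"force":{"type":"number"}},"required":["deltas"]}

```bash
mkdir -p pics
cat > h.py <<'E'
import numpy as np, cv2
from workcell import bot
def und(c,px):
    d=np.array([c["k1"],0,0,0,0],float)
    return cv2.undistortPoints(np.array(px,float).reshape(-1,1,2),c["mtx"],d).reshape(-1,2)
def onz(c,px,z):
    """pixels -> world points on plane z"""
    n=und(c,px); C=-c["R"].T@c["t"]
    D=np.c_[n,np.ones(len(n))]@c["R"]
    return C+D*((z-C[2])/D[:,2])[:,None]
def proj(c,X):
    r,_=cv2.Rodrigues(c["R"])
    return cv2.projectPoints(np.array(X,float).reshape(-1,1,3),r,np.array(c["t"],float),c["mtx"],np.array([c["k1"],0,0,0,0],float))[0].reshape(-1,2)
E
python3 - <<'E'
from h import *
import pickle
for n in("top","scene"):
    c=bot.read_camera(n); c={k:np.array(v) if not isinstance(v,(float,int,str)) else v for k,v in c.items()}
    cv2.imwrite(f"pics/{n}0.png",c["frame"]); pickle.dump(c,open(n+"0.pkl","wb"))
    print(n,c["k1"],-c["R"].T@c["t"],c["R"][2])
s=bot.read_state();print(s)
E
```

```text
top -0.0464842612987419 [ 0.3716375  -0.12667187  1.1985538 ] [ 0.11571254  0.01170323 -0.9932138 ]
scene 0.013025601250522567 [0.99728741 0.68619617 0.94944852] [-0.42199243 -0.62751487 -0.65432979]
{'time': 0.1, 'q': array([-1.28189726e+00,  2.64706371e-01,  1.60521989e+00,  2.44605426e-05,
        1.27371471e+00, -3.68861751e-02]), 'joint_vel': array([ 0.00126924, -0.00021515, -0.00470859, -0.00165235,  0.00032323,
        0.00102794]), 'joint_torque': array([-2.34090267e-04, -5.16708755e+01, -3.68590236e+01, -1.05743616e-04,
        6.29994800e-03, -1.39829302e-05]), 'tool_pos': array([ 0.21584463, -0.63879449,  0.19617684]), 'tcp_rot': array([-3.09799895e+00, -5.09141007e-01,  3.67676779e-04]), 'wrist_force': array([-0.20414723,  0.00341167,  1.14057266]), 'torque': array([ 0.00943089, -0.0498662 , -0.01499028]), 'width': 1.0030016883487538}
```

View pics/top0.png

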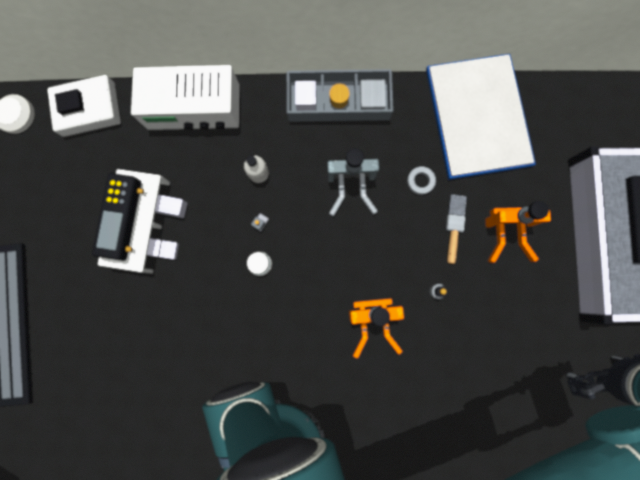

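View pics/scene0.png

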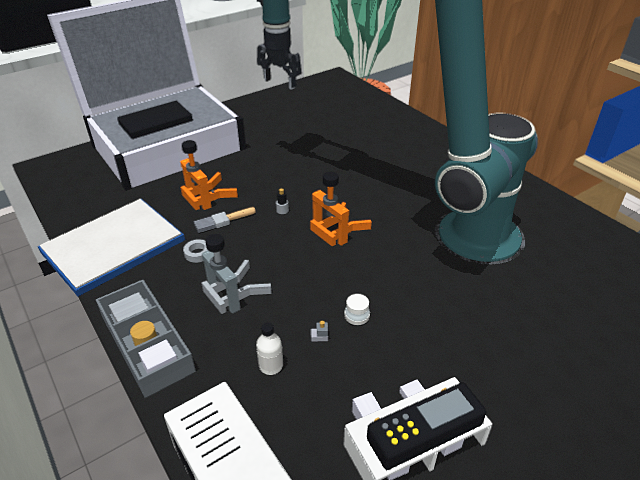

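Run:
```python
from h import *
import pickle
T=pickle.load(open("top0.pkl","rb"));S=pickle.load(open("scene0.pkl","rb"))
A=cv2.resize(T["frame"][160:285,85:285],None,fx=4,fy=4,interpolation=cv2.INTER_CUBIC)[:,:800]
B=cv2.resize(S["frame"][350:480,320:520],None,fx=4,fy=4,interpolation=cv2.INTER_CUBIC)
A=A[:,:500]; B=B[:,:]
F=cv2.resize(T["frame"][140:225,315:390],None,fx=4,fy=4,interpolation=cv2.INTER_CUBIC)
out=np.zeros((500,800,3),np.uint8); out[:,:500]=A; out[:340,500:800]=F
cv2.imwrite("pics/c1.png",out)
cv2.imwrite("pics/c2.png",B)
for p in [(320,240),(420,240),(320,140)]: print(p,onz(T,[p],0))
```

```text
(320, 240) [[ 0.50435189 -0.10976963  0.        ]]
(420, 240) [[ 0.50106951 -0.3597432   0.        ]]
(320, 140) [[ 0.76272987 -0.11270093  0.        ]]
```

View pics/c1.png

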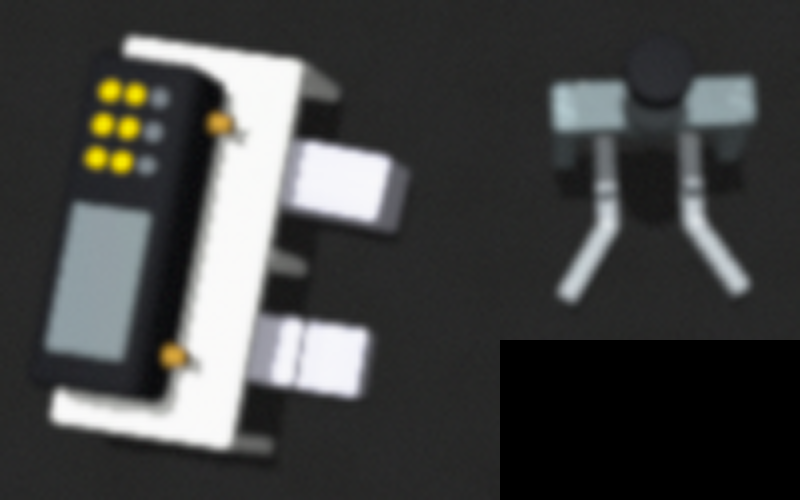

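View pics/c2.png

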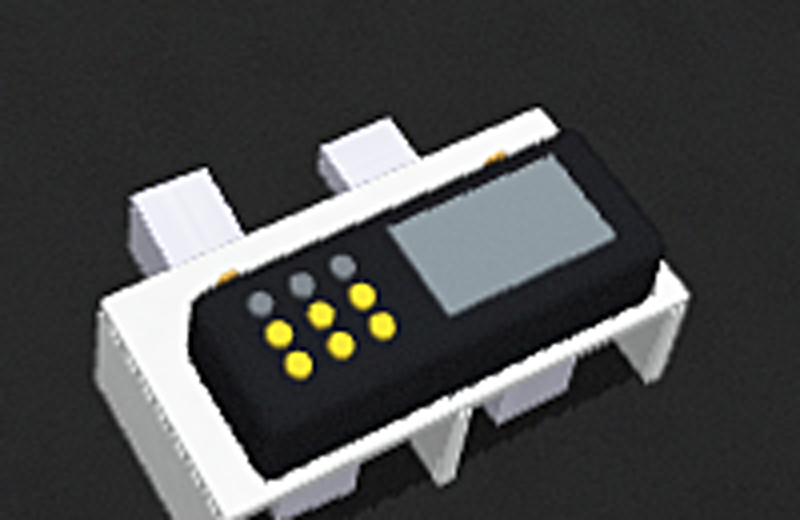

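The lower block (crop around 300–370, 320–397) is the stepped one, and it comes out in image-right (world −y). The grey fixture opens towards the robot. Next I measure it.

Run:
```python
from h import *
import pickle
T=pickle.load(open("top0.pkl","rb"));S=pickle.load(open("scene0.pkl","rb"))
f=T["frame"].astype(int)
mx=f.max(2);mn=f.min(2)
def A(p): p=np.array(p,float); return np.c_[(p[:,0]+.5)/4-.5+85,(p[:,1]+.5)/4-.5+160]
def F(p): p=np.array(p,float); return np.c_[(p[:,0]-500+.5)/4-.5+315,(p[:,1]+.5)/4-.5+140]
sh=onz(T,A([(123,38),(303,60),(232,450),(50,420)]),.07); print("shelf",sh.round(4))
d=sh[1]-sh[2]; print("front len",np.linalg.norm(d),"shelf -x dir via front normal",np.degrees(np.arctan2(-d[0]*1,d[1])))
w=onz(T,A([(308,320),(370,328),(360,397),(297,388)]),.02); print("thin",w.round(4),w.mean(0))
d=(w[1]+w[2]-w[0]-w[3]);print("wedge dir",np.degrees(np.arctan2(d[1],d[0])))
# refined wedge thin mask
roi=np.zeros(mx.shape,bool); roi[236:262,160:182]=1
m=(roi&(mn>200)).astype(np.uint8)
n,l,st,ce=cv2.connectedComponentsWithStats(m); print(st[1:],ce[1:])
k=1+np.argmax(st[1:,4]); cs,_=cv2.findContours((l==k).astype(np.uint8),cv2.RETR_EXTERNAL,cv2.CHAIN_APPROX_NONE)
P=onz(T,cs[0].reshape(-1,2),.02)[:,:2]; print("rect",cv2.minAreaRect((P*1000).astype(np.float32)))
# fixture
b=onz(T,F([(552,85),(755,77),(757,122),(553,130)]),.105); print("beam",b.round(4),b.mean(0))
d=b[1]+b[2]-b[0]-b[3]; print("nest yaw",np.degrees(np.arctan2(d[1],d[0]))+90, "w",np.linalg.norm(d)/2)
r=onz(T,F([(558,298),(578,300),(733,296),(748,290),(607,222),(697,215)]),.025);print("rail",r.round(4))
for z in(.173,.185): print("cap",onz(T,F([(658,68)]),z))
# others
for nm,p,z in[("bottle",(256,168),.1),("angle",(260,221),.03),("jar",(259,264),.05),("ring",(422,180),.02),("brush",(456,228),.01),("pencil",(438,291),.05),("orange",(377,315),.1)]: print(nm,onz(T,[p],z)[0].round(3))
```

```text
shelf [[0.6766 0.3854 0.07  ]
 [0.6607 0.2736 0.07  ]
 [0.4256 0.3096 0.07  ]
 [0.4445 0.4206 0.07  ]]
front len 0.2378064040940752 shelf -x dir via front normal -98.70409129169565
thin [[0.5082 0.2833 0.02  ]
 [0.5027 0.2442 0.02  ]
 [0.4599 0.2495 0.02  ]
 [0.4659 0.2891 0.02  ]] [0.48417834 0.26653245 0.02      ]
wedge dir -98.32229387342221
[[160 241  16  17 227]] [[167.1938326 249.1938326]]
rect ((483.9832763671875, 269.8564758300781), (39.42176818847656, 38.381195068359375), 82.23483276367188)
beam [[ 0.6779 -0.1311  0.105 ]
 [ 0.681  -0.2493  0.105 ]
 [ 0.6541 -0.2498  0.105 ]
 [ 0.651  -0.1313  0.105 ]] [ 0.66600855 -0.19039664  0.105     ]
nest yaw 1.4967436388092494 w 0.11838196353748144
rail [[ 0.5654 -0.1333  0.025 ]
 [ 0.564  -0.1456  0.025 ]
 [ 0.5652 -0.2411  0.025 ]
 [ 0.5689 -0.2504  0.025 ]
 [ 0.6127 -0.1643  0.025 ]
 [ 0.6163 -0.2201  0.025 ]]
cap [[ 0.66754764 -0.18888207  0.173     ]]
cap [[ 0.66408519 -0.18815415  0.185     ]]
bottle [0.665 0.037 0.1  ]
angle [0.55  0.037 0.03 ]
jar [0.443 0.036 0.05 ]
ring [ 0.649 -0.366  0.02 ]
brush [ 0.529 -0.449  0.01 ]
pencil [ 0.374 -0.389  0.05 ]
orange [ 0.322 -0.238  0.1  ]
```

Emit:
drive_tool(
  deltas=[
    {"hand": 0.8,"offset": [2,3,5],"angular": [0,0,8]},
    {"hand": 0.8,"offset": [23.5,43,8],"angular": [0,0,63]},
    {"hand": 0.8,"offset": [23.5,43,8],"angular": [0,0,63]},
    {"hand": 0.8,"offset": [23.5,43,8],"angular": [0,0,63]},
    {"hand": 0.8,"offset": [23.5,43,8],"angular": [0,0,63]},
    {"hand": 0.8,"offset": [25,50,8],"angular": [0,0,63]},
    {"hand": 0.8,"offset": [25,60,8],"angular": [0,0,63]},
    {"hand": 0.8,"offset": [26,70,8],"angular": [0,0,63]},
  ],
  force=50,
)

```text
time: 1.1
tool_pos: [0.4118, -0.21, 0.2703]
tcp_rot: [-2.377, -2.054, -0.0]
wrist_force: [1.1, 0.8, 0.1]
width: 0.802
```

Emit:
drive_tool(
  deltas=[
    {"hand": 0.8,"offset": [2,6,0],"angular": [0,0,0]},
    {"hand": 0.8,"offset": [4,12,0],"angular": [0,0,0]},
    {"hand": 0.8,"offset": [5,18,0],"angular": [0,0,0]},
    {"hand": 0.8,"offset": [6,24,-1],"angular": [0,0,0]},
    {"hand": 0.8,"offset": [7,30,-3],"angular": [0,0,0]},
    {"hand": 0.8,"offset": [7,36,-5],"angular": [0,0,0]},
    {"hand": 0.8,"offset": [7,42,-7],"angular": [0,0,0]},
    {"hand": 0.8,"offset": [7,45,-9],"angular": [0,0,0]},
  ],
)

```text
time: 2.1
tool_pos: [0.4809, 0.2407, 0.1796]
tcp_rot: [-2.374, -2.057, 0.0]
wrist_force: [0.1, 0.1, 0.4]
width: 0.804
```

```bash
cat > w.py <<'E'
from h import *
import sys,pickle
def grab(cam,name):
    c=bot.read_camera(cam); c={k:np.array(v) if not isinstance(v,(float,int,str)) else v for k,v in c.items()}
    cv2.imwrite(f"pics/{name}.png",c["frame"]); pickle.dump(c,open(name+".pkl","wb")); return c
if __name__=="__main__":
    c=grab(sys.argv[1],sys.argv[2]); s=bot.read_state(); print(s["time"],s["tool_pos"],s["tcp_rot"])
    print("cam",-c["R"].T@c["t"])
E
python3 w.py wrist w1
```

```text
2.15 [0.47902354 0.24267013 0.17619148] [-2.37079236 -2.05491733  0.00497129]
cam [0.49241452 0.32140495 0.35652748]
```

View pics/w1.png

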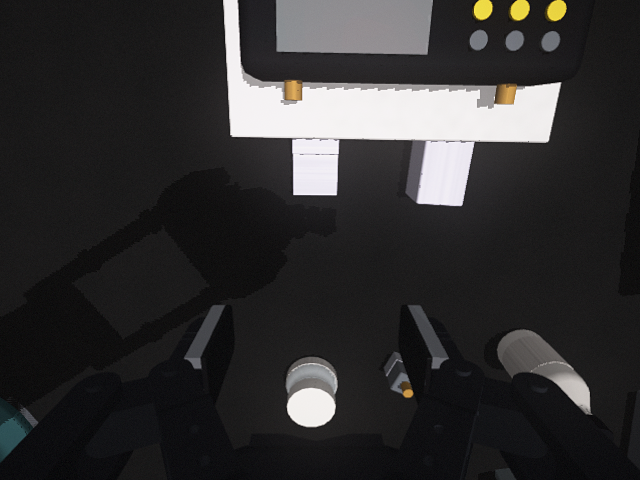

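The wrist picture shows the thin step with front corners (293,195) and (338,195). The step edge is at row 154, and the shelf front edge runs along rows 136–141.

Run:
```python
from h import *
import pickle
c=pickle.load(open("w1.pkl","rb"))
w=onz(c,[(293.5,195),(338,195),(339,154),(292,154)],.02);print(w.round(4))
f=w[:2].mean(0);b=w[2:].mean(0);d=b-f;print(f,np.linalg.norm(d),np.degrees(np.arctan2(-d[1],-d[0])),"width",np.linalg.norm(w[0]-w[1]))
s=onz(c,[(232,137),(549,142)],.07);print("shelf front",s.round(4),np.degrees(np.arctan2(*(s[1]-s[0])[[1,0]])))
```

```text
[[0.4622 0.2546 0.02  ]
 [0.5023 0.2488 0.02  ]
 [0.5077 0.285  0.02  ]
 [0.4668 0.2909 0.02  ]]
[0.48225484 0.25173148 0.02      ] 0.036564001439707096 -97.8662924880515 width 0.04052115661741601
shelf front [[0.4288 0.3138 0.07  ]
 [0.6602 0.2767 0.07  ]] -9.109791883984832
```

Emit:
drive_tool(
  deltas=[
    {"hand": 0.8,"offset": [0.5,2.2,0],"angular": [0,0,0]},
    {"hand": 0.8,"offset": [0.5,2.2,-5],"angular": [0,0,0]},
    {"hand": 0.8,"offset": [0.5,2.2,-10],"angular": [0,0,0]},
    {"hand": 0.8,"offset": [0.5,2.2,-12],"angular": [0,0,0]},
    {"hand": 0.8,"offset": [0.5,2.2,-12],"angular": [0,0,0]},
    {"hand": 0.8,"offset": [0.5,2.2,-12],"angular": [0,0,0]},
  ],
)

```text
time: 2.9
tool_pos: [0.4884, 0.2605, 0.0623]
tcp_rot: [2.377, 2.053, 0.004]
wrist_force: [-0.4, -0.4, -0.1]
width: 0.797
```

Emit:
drive_tool(
  deltas=[
    {"hand": 0.8,"offset": [-0.4,0.4,-2],"angular": [0,0,0]},
    {"hand": 0.8,"offset": [-0.4,0.4,-4],"angular": [0,0,0]},
    {"hand": 0.8,"offset": [-0.4,0.4,-5.8],"angular": [0,0,0]},
    {"hand": 0.8,"offset": [-0.4,0.4,-5.8],"angular": [0,0,0]},
    {"hand": 0.3,"offset": [-0.4,0.4,-5.8],"angular": [0,0,0]},
    {"hand": 0.3,"offset": [-0.4,0.4,-5.8],"angular": [0,0,0]},
    {"hand": 0.3,"offset": [-0.4,0.4,-5.8],"angular": [0,0,0]},
    {"hand": 0.3,"offset": [-0.4,0.4,-5.8],"angular": [0,0,0]},
  ],
)

```text
time: 3.9
tool_pos: [0.4829, 0.2641, 0.0029]
tcp_rot: [2.377, 2.054, 0.001]
wrist_force: [0.3, -0.1, -0.2]
width: 0.298
```

```bash
python3 w.py wrist w2
```

```text
3.95 [0.48280085 0.26402779 0.00283374] [2.37687665e+00 2.05411766e+00 6.64236717e-04]
cam [0.49439269 0.34477412 0.17988518]
```

View pics/w2.png

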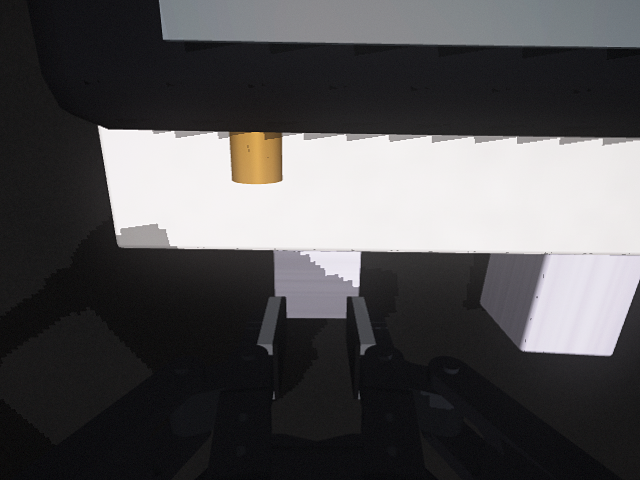

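Run:
```python
from h import *
import pickle
c=pickle.load(open("w2.pkl","rb"));print(c["R"][2])
for z in(0,.02,.028): print(z,onz(c,[(275,318),(360,318)],z).round(4))
y=np.array([.989,-.142,0])*.0128; x=np.array([.145,.989,0])*.011
t=np.array([.4828,.264,0])
for z in(.003,.01,.022,.03,.04):
  print(z,proj(c,[t+y+x+[0,0,z],t+y-x+[0,0,z],t-y+x+[0,0,z],t-y-x+[0,0,z]]).round(0).tolist())
```

```text
[-0.04506838 -0.31566791 -0.94779882]
0 [[0.4572 0.2436 0.    ]
 [0.503  0.2368 0.    ]]
0.02 [[0.4614 0.2548 0.02  ]
 [0.5021 0.2488 0.02  ]]
0.028 [[0.463  0.2593 0.028 ]
 [0.5017 0.2536 0.028 ]]
0.003 [[341.0, 260.0], [340.0, 299.0], [291.0, 260.0], [292.0, 299.0]]
0.01 [[342.0, 266.0], [341.0, 306.0], [290.0, 266.0], [291.0, 306.0]]
0.022 [[344.0, 276.0], [343.0, 318.0], [288.0, 276.0], [289.0, 318.0]]
0.03 [[345.0, 283.0], [344.0, 327.0], [287.0, 283.0], [288.0, 327.0]]
0.04 [[347.0, 293.0], [346.0, 339.0], [285.0, 294.0], [287.0, 340.0]]
```

Run:
```python
from h import *
a=cv2.imread("pics/w2.png")[235:435,200:440]
a=np.clip(((a/255.)**.5)*255,0,255).astype(np.uint8)
cv2.imwrite("pics/w2c.png",cv2.resize(a,None,fx=3,fy=3,interpolation=cv2.INTER_CUBIC)[:600])
s=bot.read_state();print(s["width"],s["wrist_force"])
```

```text
0.2978587092188141 [1.93943736 0.75351205 0.10995173]
```

View pics/w2c.png

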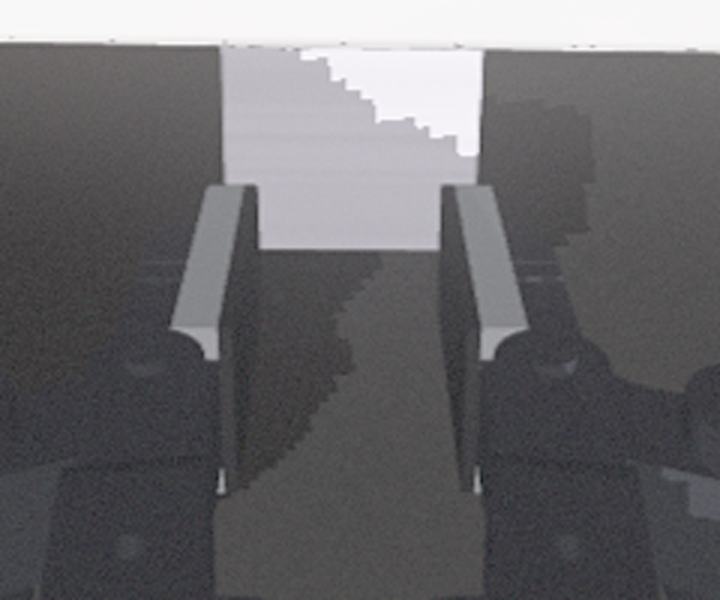

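The wrist crop shows the pads crossing over the block's thin step. Their tips are at about row 297, above the 20 mm top, so they closed over it without gripping. By gap scale the tips stand about 4 cm up. I open and feel downward in small steps.

Emit:
drive_tool(
  deltas=[
    {"hand": 0.8,"offset": [0.1,-0.3,0],"angular": [0,0,0]},
    {"hand": 0.8,"offset": [0.1,-0.3,0],"angular": [0,0,0]},
    {"hand": 0.8,"offset": [0.1,-0.3,0],"angular": [0,0,0]},
    {"hand": 0.8,"offset": [0.1,-0.3,-0.5],"angular": [0,0,0]},
    {"hand": 0.8,"offset": [0.1,-0.3,-1],"angular": [0,0,0]},
    {"hand": 0.8,"offset": [0.1,-0.3,-1],"angular": [0,0,0]},
  ],
)

```text
time: 4.7
tool_pos: [0.4829, 0.2606, -0.0083]
tcp_rot: [-2.377, -2.054, 0.003]
wrist_force: [0.1, 0.3, 0.3]
width: 0.803
```

Run:
```python
from w import *
c=grab("wrist","w3"); s=bot.read_state(); print(s["tool_pos"],s["wrist_force"],s["width"])
o=np.hstack([cv2.resize(c["frame"][225:425,180:460],None,fx=2,fy=2)])
c2=grab("scene","s3"); o2=cv2.resize(c2["frame"][280:480,300:520],None,fx=2,fy=2)
c3=grab("top","t3")
out=np.zeros((400,800,3),np.uint8); out[:,:400]=o[:,80:480]; out[:,400:]=o2[:,20:420]
cv2.imwrite("pics/m3.png",np.clip(((out/255.)**.6)*255,0,255).astype(np.uint8))
```

```text
[ 0.48321649  0.26076168 -0.0079492 ] [ 0.41623181 -0.99321249 -0.05886878] 0.7991533813537733
```

View pics/m3.png

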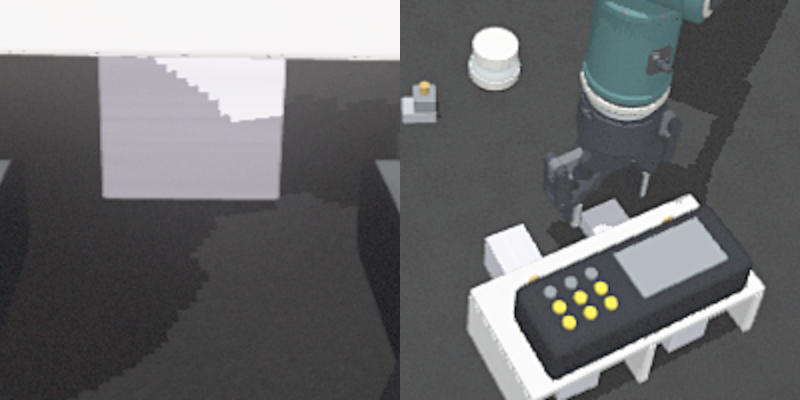

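Run:
```python
from h import *
import pickle
c=pickle.load(open("s3.pkl","rb")); w=pickle.load(open("w3.pkl","rb"))
t=np.array([.483,.2608,0]); y=np.array([.989,-.142,0]); x=np.array([.145,.989,0])
for z in(-.008,.005,.015,.025,.035,.045):
  P=[t+.034*y+.011*x+[0,0,z],t-.034*y+.011*x+[0,0,z]]
  print(z,((proj(c,P)-[300,280])*2+[380,0]).round(0).tolist(), ((proj(w,P)-[180,225])*2-[80,0]).round(0).tolist())
```

```text
-0.008 [[574.0, 249.0], [631.0, 223.0]] [[327.0, 70.0], [59.0, 70.0]]
0.005 [[575.0, 242.0], [632.0, 215.0]] [[336.0, 90.0], [49.0, 91.0]]
0.015 [[576.0, 236.0], [634.0, 209.0]] [[344.0, 108.0], [41.0, 109.0]]
0.025 [[577.0, 230.0], [635.0, 203.0]] [[353.0, 128.0], [32.0, 128.0]]
0.035 [[578.0, 224.0], [636.0, 197.0]] [[364.0, 150.0], [22.0, 151.0]]
0.045 [[579.0, 218.0], [638.0, 191.0]] [[375.0, 175.0], [10.0, 176.0]]
```

Both views, cross-checked by projection, put the fingertips about 4 cm above the reported TCP. So the fingers must go about 3 cm lower. I go down gently while watching the force.

Emit:
drive_tool(
  deltas=[
    {"hand": 0.8,"offset": [0.1,0,-1],"angular": [0,0,0]},
    {"hand": 0.8,"offset": [0.1,0,-2],"angular": [0,0,0]},
    {"hand": 0.8,"offset": [0.1,0,-2.5],"angular": [0,0,0]},
    {"hand": 0.8,"offset": [0.1,0,-2.8],"angular": [0,0,0]},
    {"hand": 0.8,"offset": [0.1,0,-2.8],"angular": [0,0,0]},
  ],
)

```text
time: 5.48
tool_pos: [0.4845, 0.2608, -0.0357]
tcp_rot: [-2.377, -2.054, 0.001]
wrist_force: [0.2, 0.1, 0.3]
width: 0.797
```

Emit:
drive_tool(
  deltas=[
    {"hand": 0.3,"offset": [0,0,0],"angular": [0,0,0]},
    {"hand": 0.3,"offset": [0,0,0],"angular": [0,0,0]},
    {"hand": 0.3,"offset": [0,0,0],"angular": [0,0,0]},
    {"hand": 0.3,"offset": [0,0,0],"angular": [0,0,0]},
  ],
  force=50,
)

```text
time: 5.98
tool_pos: [0.485, 0.2611, -0.0348]
tcp_rot: [2.377, 2.054, 0.001]
wrist_force: [-1.7, -0.4, 4.6]
width: 0.457
```

Emit:
drive_tool(
  deltas=[
    {"hand": 0.3,"offset": [-0.1,-1,0.1],"angular": [0,0,0]},
    {"hand": 0.3,"offset": [-0.4,-3,0.1],"angular": [0,0,0]},
    {"hand": 0.3,"offset": [-0.7,-5,0.1],"angular": [0,0,0]},
    {"hand": 0.3,"offset": [-1,-7,0.1],"angular": [0,0,0]},
    {"hand": 0.3,"offset": [-1.3,-9,0.1],"angular": [0,0,0]},
    {"hand": 0.3,"offset": [-1.6,-11,0.1],"angular": [0,0,0]},
    {"hand": 0.3,"offset": [-1.8,-12.5,0.1],"angular": [0,0,0]},
    {"hand": 0.3,"offset": [-1.8,-12.5,0.1],"angular": [0,0,0]},
  ],
)

```text
time: 6.98
tool_pos: [0.466, 0.1343, -0.0346]
tcp_rot: [-2.378, -2.052, 0.002]
wrist_force: [-0.5, -1.6, -2.5]
width: 0.458
```

Emit:
drive_tool(
  deltas=[
    {"hand": 0.75,"offset": [0,0,0],"angular": [0,0,0]},
    {"hand": 0.75,"offset": [0,0,0],"angular": [0,0,0]},
    {"hand": 0.75,"offset": [0,0,0],"angular": [0,0,0]},
    {"hand": 0.75,"offset": [0,0,2],"angular": [0,0,0]},
    {"hand": 0.75,"offset": [0,0,6],"angular": [0,0,0]},
    {"hand": 0.75,"offset": [0,0,9],"angular": [0,0,0]},
    {"hand": 0.75,"offset": [0,0,9],"angular": [0,0,0]},
  ],
)

```text
time: 7.85
tool_pos: [0.4696, 0.137, 0.0586]
tcp_rot: [2.374, 2.053, 0.009]
wrist_force: [-0.9, -0.5, -0.0]
width: 0.751
```

```bash
python3 w.py wrist w4
```

```text
7.9 [0.46792072 0.13658454 0.05684477] [2.37525094 2.05392505 0.00450439]
cam [0.47999353 0.21752503 0.23576735]
```

View pics/w4.png

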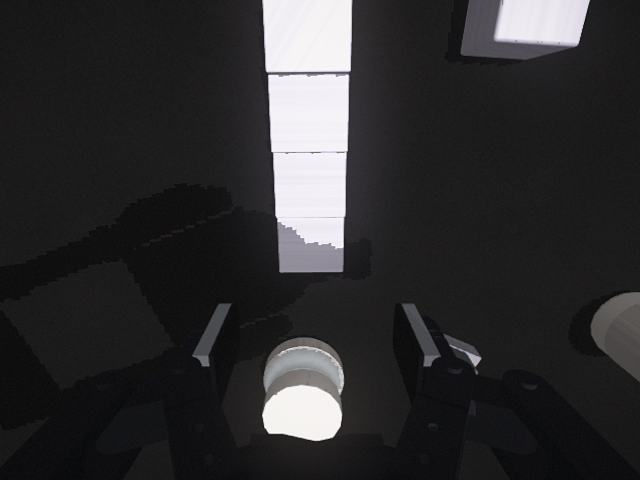

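The released block lies clear of the shelf: thin face at row 272 (columns 280–343), step edges at rows 217, 152 and 73, and the jar well away.

Run:
```python
from h import *
import pickle
c=pickle.load(open("w4.pkl","rb"))
a=onz(c,[(280,272),(343.5,272)],.02);b=onz(c,[(268.5,74),(349.5,74)],.036);e=onz(c,[(265,72.5),(351,72.5)],.044);m=onz(c,[(275,152.5),(347,152.5)],.028)
for q in(a,m,b,e):print(q.round(4),q.mean(0).round(4),np.linalg.norm(q[0]-q[1]).round(4))
f=a.mean(0);g=e.mean(0);d=(f-g)[:2];print(np.linalg.norm(d),np.degrees(np.arctan2(d[1],d[0])))
u=d/np.linalg.norm(d); print("mid from thin",f[:2]-.075*u,"from thick step",g[:2]+.0375*u)
s=np.array([.551,.346]);print("shelf x",(f[:2]-.075*u-s)@[.148,.989])
```

```text
[[0.4458 0.1282 0.02  ]
 [0.485  0.1223 0.02  ]] [0.4654 0.1253 0.02  ] 0.0397
[[0.4566 0.2011 0.028 ]
 [0.4952 0.1955 0.028 ]] [0.4759 0.1983 0.028 ] 0.039
[[0.4611 0.2391 0.036 ]
 [0.5003 0.2334 0.036 ]] [0.4807 0.2363 0.036 ] 0.0396
[[0.4603 0.2391 0.044 ]
 [0.5002 0.2333 0.044 ]] [0.4803 0.2362 0.044 ] 0.0403
0.11196439639414321 -97.65318057612566
mid from thin [0.47535998 0.19959167] from thick step [0.47528865 0.19906084]
shelf x -0.15599256036380532
```

Emit:
drive_tool(
  deltas=[
    {"hand": 0.75,"offset": [0.7,6,0.5],"angular": [0,0,0]},
    {"hand": 0.75,"offset": [1.4,11.4,0],"angular": [0,0,0.3]},
    {"hand": 0.75,"offset": [1.4,11.4,0],"angular": [0,0,0.3]},
    {"hand": 0.75,"offset": [1.4,11.4,-4],"angular": [0,0,0.3]},
    {"hand": 0.75,"offset": [1.4,11.4,-7],"angular": [0,0,0.3]},
    {"hand": 0.75,"offset": [1.4,11.4,-8.6],"angular": [0,0,0.3]},
    {"hand": 0.75,"offset": [1.4,11.4,-9],"angular": [0,0,0.3]},
    {"hand": 0.75,"offset": [1.4,11.4,-9],"angular": [0,0,0.3]},
  ],
)

```text
time: 8.9
tool_pos: [0.4811, 0.2498, -0.0341]
tcp_rot: [2.372, 2.06, 0.001]
wrist_force: [0.1, -0.1, 0.5]
width: 0.748
```

Emit:
drive_tool(
  deltas=[
    {"hand": 0.3,"offset": [0,0,0],"angular": [0,0,0]},
    {"hand": 0.3,"offset": [0,0,0],"angular": [0,0,0]},
    {"hand": 0.3,"offset": [0,0,0],"angular": [0,0,0]},
    {"hand": 0.3,"offset": [0,0,0],"angular": [0,0,0]},
  ],
  force=100,
)

```text
time: 9.4
tool_pos: [0.4822, 0.2506, -0.0328]
tcp_rot: [2.371, 2.06, 0.005]
wrist_force: [1.2, -1.2, 6.6]
width: 0.458
```

Emit:
drive_tool(
  deltas=[
    {"hand": 0.3,"offset": [0,0,1.5],"angular": [0,0,0]},
    {"hand": 0.3,"offset": [0,0,4],"angular": [0,0,0]},
    {"hand": 0.3,"offset": [0,0,7],"angular": [0,0,0]},
    {"hand": 0.3,"offset": [0,0,10],"angular": [0,0,0]},
    {"hand": 0.3,"offset": [0,-1,11],"angular": [0,0,0]},
    {"hand": 0.3,"offset": [0,-2,11],"angular": [0,0,0]},
  ],
)

```text
time: 10.15
tool_pos: [0.4804, 0.2292, 0.0757]
tcp_rot: [2.371, 2.061, 0.0]
wrist_force: [0.7, 0.2, -6.3]
width: 0.45
```

Run:
```python
from w import *
c=grab("wrist","w5")
# steps edges near the vertical centre column: brightness profile
col=c["frame"][:,300:325].mean((1,2)); print(col[::8].round(0).astype(int).tolist())
m=(c["frame"].min(2)>150).astype(np.uint8); n,l,st,ce=cv2.connectedComponentsWithStats(m); print([s.tolist() for s in st[1:] if s[4]>300])
```

```text
[20, 20, 23, 26, 90, 152, 240, 240, 240, 241, 241, 242, 242, 243, 243, 242, 40, 46, 43, 40, 37, 35, 32, 30, 29, 28, 28, 20, 20, 17, 18, 19, 20, 105, 104, 103, 102, 101, 102, 102, 143, 142, 143, 142, 144, 144, 146, 147, 147, 146, 144, 142, 134, 133, 135, 49, 21, 21, 20, 17]
[[167, 0, 473, 229, 46038], [345, 316, 37, 28, 758]]
```

Emit:
drive_tool(
  deltas=[
    {"hand": 0.3,"offset": [0,-3,0.5],"angular": [0,0,8]},
    {"hand": 0.3,"offset": [0,-6,0.5],"angular": [0,0,16]},
    {"hand": 0.3,"offset": [0,-9,0.5],"angular": [0,0,24]},
    {"hand": 0.3,"offset": [0,-12,0.5],"angular": [0,0,32]},
    {"hand": 0.3,"offset": [0,-15,0.5],"angular": [0,0,40]},
    {"hand": 0.3,"offset": [-0.5,-18,0.5],"angular": [0,0,48]},
    {"hand": 0.3,"offset": [-1,-21,0.5],"angular": [0,0,56]},
    {"hand": 0.3,"offset": [-1,-24,0.5],"angular": [0,0,64]},
  ],
)

```text
time: 11.2
tool_pos: [0.4677, -0.0112, 0.0782]
tcp_rot: [-0.912, -3.001, 0.002]
wrist_force: [1.0, 0.1, -5.0]
width: 0.454
```

Emit:
drive_tool(
  deltas=[
    {"hand": 0.3,"offset": [0,-3,0],"angular": [0,0,8]},
    {"hand": 0.3,"offset": [0,-6,0],"angular": [0,0,16]},
    {"hand": 0.3,"offset": [0,-9,0],"angular": [0,0,24]},
    {"hand": 0.3,"offset": [0,-12,0],"angular": [0,0,30]},
    {"hand": 0.3,"offset": [-0.5,-15,0],"angular": [0,0,35.3]},
    {"hand": 0.3,"offset": [-0.5,-18,0],"angular": [0,0,35.3]},
    {"hand": 0.3,"offset": [-0.5,-18.4,0],"angular": [0,0,35.3]},
    {"hand": 0.3,"offset": [-0.5,-18.4,0],"angular": [0,0,35.3]},
  ],
)

```text
time: 12.2
tool_pos: [0.464, -0.1936, 0.079]
tcp_rot: [0.033, -3.138, -0.003]
wrist_force: [0.3, -0.2, -4.6]
width: 0.453
```

```bash
python3 w.py wrist w6
python3 - <<'E'
from w import *
s=bot.read_state();print(s["tool_pos"],cv2.Rodrigues(s["tcp_rot"])[0][:,1],s["q"])
o=cv2.imread("pics/w6.png"); c2=grab("scene","s6"); c3=grab("top","t6")
a=cv2.resize(o,None,fx=.625,fy=.625); b=cv2.resize(c2["frame"][180:380,140:340],None,fx=2,fy=2)
out=np.zeros((600,800,3),np.uint8); out[:300,:400]=a; out[:400,400:]=b
out[300:600,:400]=cv2.resize(c3["frame"][140:290,290:490],None,fx=2,fy=2)
cv2.imwrite("pics/m6.png",np.clip(((out/255.)**.6)*255,0,255).astype(np.uint8))
E
```

```text
12.25 [ 0.46425836 -0.19324134  0.07923297] [ 3.39633852e-02 -3.13871512e+00 -2.58351249e-03]
cam [ 0.38193577 -0.19632763  0.25615282]
[ 0.46425836 -0.19324134  0.07923297] [-0.02163678  0.99976449  0.00167516] [-4.44185063e-01  4.83462017e-02  2.08334166e+00  3.48026299e-04
  1.01304700e+00 -2.03680680e+00]
```

View pics/m6.png

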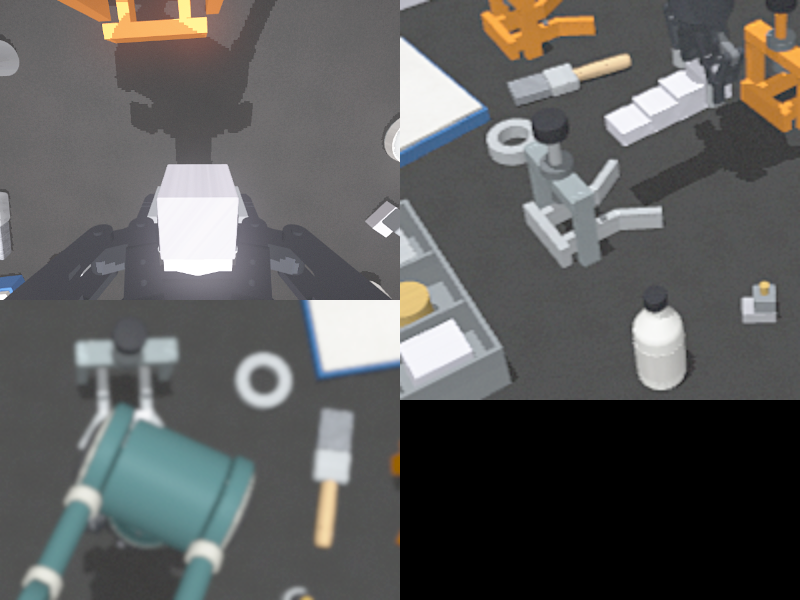

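The held block looks level and points into the mouth of the grey fixture, and the orange copy is clear of the arm. I move 2 mm sideways and lower.

Emit:
drive_tool(
  deltas=[
    {"hand": 0.3,"offset": [0,-0.2,0],"angular": [0,0,0]},
    {"hand": 0.3,"offset": [0,-0.2,-4],"angular": [0,0,0]},
    {"hand": 0.3,"offset": [0,-0.2,-8],"angular": [0,0,0]},
    {"hand": 0.3,"offset": [0,-0.2,-10],"angular": [0,0,0]},
    {"hand": 0.3,"offset": [0,-0.2,-10.8],"angular": [0,0,0]},
    {"hand": 0.3,"offset": [0,-0.2,-11],"angular": [0,0,0]},
    {"hand": 0.3,"offset": [0,-0.2,-11],"angular": [0,0,0]},
  ],
)

```text
time: 13.22
tool_pos: [0.4668, -0.1965, -0.0284]
tcp_rot: [-0.035, 3.14, -0.001]
wrist_force: [0.4, -0.2, -4.4]
width: 0.455
```

Emit:
drive_tool(
  deltas=[
    {"hand": 0.3,"offset": [0,0,-0.2],"angular": [0,0,0]},
    {"hand": 0.3,"offset": [0,0,-0.35],"angular": [0,0,0]},
    {"hand": 0.3,"offset": [0,0,-0.35],"angular": [0,0,0]},
  ],
)

```text
time: 13.6
tool_pos: [0.4657, -0.1961, -0.0328]
tcp_rot: [-0.035, 3.141, -0.0]
wrist_force: [0.3, 0.8, -4.4]
width: 0.456
```

Emit:
drive_tool(
  deltas=[
    {"hand": 0.3,"offset": [0,0,-0.2],"angular": [0,0,0]},
    {"hand": 0.3,"offset": [0,0,-0.4],"angular": [0,0,0]},
    {"hand": 0.3,"offset": [0,0,-0.4],"angular": [0,0,0]},
  ],
)

```text
time: 13.98
tool_pos: [0.4656, -0.1961, -0.0329]
tcp_rot: [0.035, -3.14, -0.001]
wrist_force: [-13.3, 5.7, 31.9]
width: 0.46
```

Emit:
drive_tool(
  deltas=[
    {"hand": 0.6,"offset": [0,0,0.3],"angular": [0,0,0]},
    {"hand": 0.6,"offset": [0,0,0.4],"angular": [0,0,0]},
    {"hand": 0.6,"offset": [0,0,0.4],"angular": [0,0,0]},
    {"hand": 0.3,"offset": [0,0,0.4],"angular": [0,0,0]},
    {"hand": 0.3,"offset": [0,0,0.4],"angular": [0,0,0]},
    {"hand": 0.3,"offset": [0,0,0.4],"angular": [0,0,0]},
    {"hand": 0.3,"offset": [0,0,0.4],"angular": [0,0,0]},
  ],
  force=40,
)

```text
time: 14.85
tool_pos: [0.4658, -0.1962, -0.033]
tcp_rot: [-0.035, 3.141, -0.0]
wrist_force: [1.3, -0.9, -0.1]
width: 0.463
```

```bash
python3 w.py wrist w7
python3 - <<'E'
from w import *
s=bot.read_state();print(s["tool_pos"],cv2.Rodrigues(s["tcp_rot"])[0][:,1],s["wrist_force"],s["width"])
c3=grab("top","t7"); c2=grab("scene","s7")
b=cv2.resize(c2["frame"][190:340,170:370],None,fx=4,fy=4)
out=np.clip(((b/255.)**.6)*255,0,255).astype(np.uint8); cv2.imwrite("pics/s7c.png",out)
E
```

```text
14.9 [ 0.46581872 -0.19620438 -0.03297149] [-3.47715408e-02  3.14107055e+00 -3.98333537e-04]
cam [ 0.38315352 -0.19865634  0.14390782]
[ 0.46581872 -0.19620438 -0.03297149] [-2.21371743e-02  9.99754910e-01 -2.57246728e-04] [ 1.25500573 -1.21165618 -0.91644021] 0.46403313744052765
```

View pics/s7c.png

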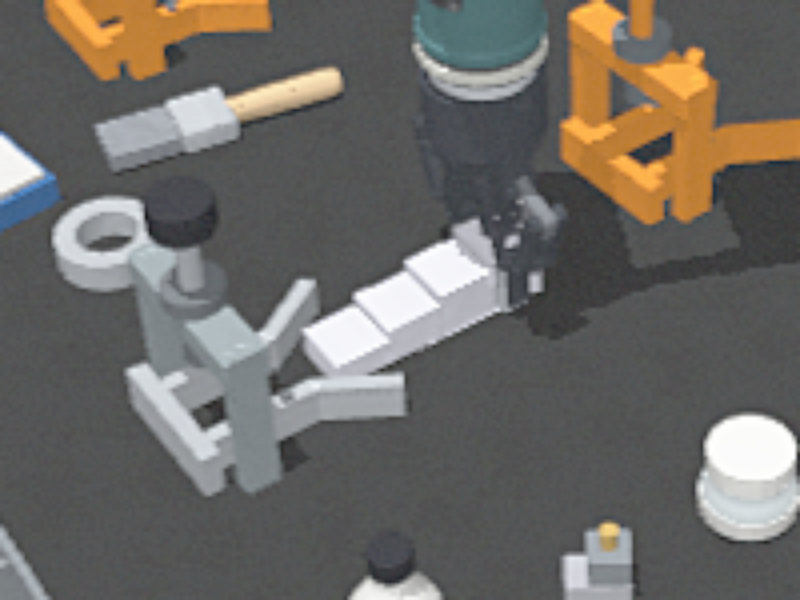

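Emit:
drive_tool(
  deltas=[
    {"hand": 0.3,"offset": [0.8,0,0],"angular": [0,0,0]},
    {"hand": 0.3,"offset": [1.6,0,0],"angular": [0,0,0]},
    {"hand": 0.3,"offset": [2.4,0.1,0],"angular": [0,0,0]},
    {"hand": 0.3,"offset": [3.2,0.1,0],"angular": [0,0,0]},
    {"hand": 0.3,"offset": [3.6,0.1,0],"angular": [0,0,0]},
    {"hand": 0.3,"offset": [3.6,0.1,0],"angular": [0,0,0]},
  ],
)

```text
time: 15.75
tool_pos: [0.4963, -0.1934, -0.0331]
tcp_rot: [0.037, -3.131, -0.005]
wrist_force: [-12.3, 2.2, 16.5]
width: 0.464
```

Run:
```python
from h import *
import pickle
c=pickle.load(open("s7.pkl","rb"))
P=lambda p:np.array(p,float)/4+[170,190]-.375
w=onz(c,P([(303,332),(337,372),(389,344),(351,309)]),.02);print("thin",w.round(4),w.mean(0).round(4))
b=onz(c,P([(132,250),(176,250),(268,336),(222,362)]),.105);print(b.round(4))
r=onz(c,P([(406,376),(404,388)]),.025);print("R mouth",r.round(4)); print("L mouth",onz(c,P([(297,281),(318,285)]),.025).round(4))
s=bot.read_state();print(s["tool_pos"],s["wrist_force"],s["torque"])
```

```text
thin [[ 0.5923 -0.2091  0.02  ]
 [ 0.5925 -0.1672  0.02  ]
 [ 0.5548 -0.17    0.02  ]
 [ 0.5581 -0.2099  0.02  ]] [ 0.5744 -0.1891  0.02  ]
[[ 0.6768 -0.2437  0.105 ]
 [ 0.656  -0.2291  0.105 ]
 [ 0.6467 -0.1355  0.105 ]
 [ 0.6771 -0.1319  0.105 ]]
R mouth [[ 0.5629 -0.1362  0.025 ]
 [ 0.569  -0.1284  0.025 ]]
L mouth [[ 0.5752 -0.2464  0.025 ]
 [ 0.5663 -0.2357  0.025 ]]
[ 0.49631643 -0.19340541 -0.03314762] [-12.32250474   2.18447644  16.50979481] [0.0679238  2.25311477 0.16083335]
```

Emit:
drive_tool(
  deltas=[
    {"hand": 0.3,"offset": [0,0,0.1],"angular": [0,0,0]},
    {"hand": 0.3,"offset": [0.4,0,0.1],"angular": [0,0,0]},
    {"hand": 0.3,"offset": [0.8,0,0.1],"angular": [0,0,0]},
    {"hand": 0.3,"offset": [0.8,0,0.1],"angular": [0,0,0]},
  ],
  force=25,
)

```text
time: 16.25
tool_pos: [0.5056, -0.1932, -0.0331]
tcp_rot: [0.036, -3.133, -0.005]
wrist_force: [-6.3, 3.9, 5.0]
width: 0.465
```

Run:
```python
from h import *
s=bot.read_state();print(s["time"],s["tool_pos"],s["wrist_force"],s["torque"],cv2.Rodrigues(s["tcp_rot"])[0].round(4))
```

```text
16.25 [ 0.50558332 -0.19320527 -0.03310326] [-6.33779175  3.92938906  5.03169901] [0.28989414 1.3866869  0.31646211] [[-0.9997 -0.0232 -0.0082]
 [-0.0233  0.9997  0.0032]
 [ 0.0082  0.0034 -1.    ]]
```

Emit:
drive_tool(
  deltas=[
    {"hand": 0.3,"offset": [0.6,0.1,0],"angular": [0,0,0]},
    {"hand": 0.3,"offset": [1.2,0.2,0],"angular": [0,0,0]},
    {"hand": 0.3,"offset": [1.8,0.2,0],"angular": [0,0,0]},
    {"hand": 0.3,"offset": [2.4,0.2,0],"angular": [0,0,0]},
    {"hand": 0.3,"offset": [2.4,0.2,0],"angular": [0,0,0]},
  ],
)

```text
time: 16.88
tool_pos: [0.534, -0.1925, -0.0325]
tcp_rot: [0.036, -3.141, -0.001]
wrist_force: [1.3, 3.0, -6.8]
width: 0.462
```

Run:
```python
from h import *
s=bot.read_state();print(s["time"],s["tool_pos"],s["wrist_force"],s["torque"],cv2.Rodrigues(s["tcp_rot"])[0].round(4)[:,1])
```

```text
16.875 [ 0.53397707 -0.19247213 -0.03250151] [ 1.29276262  2.99043569 -6.84944645] [0.47209935 0.08555639 0.32602136] [-2.280e-02  9.997e-01  7.000e-04]
```

Emit:
drive_tool(
  deltas=[
    {"hand": 0.3,"offset": [0.5,0,-0.1],"angular": [0,0,0]},
    {"hand": 0.3,"offset": [1.0,0.1,-0.1],"angular": [0,0,0]},
    {"hand": 0.3,"offset": [1.5,0.1,-0.1],"angular": [0,0,0]},
    {"hand": 0.3,"offset": [1.8,0.1,-0.1],"angular": [0,0,0]},
    {"hand": 0.3,"offset": [1.8,0.1,-0.1],"angular": [0,0,0]},
  ],
)

```text
time: 17.5
tool_pos: [0.5523, -0.192, -0.0329]
tcp_rot: [-0.035, 3.141, -0.0]
wrist_force: [1.0, 2.0, -5.1]
width: 0.46
```

Emit:
drive_tool(
  deltas=[
    {"hand": 0.3,"offset": [0.3,0,0],"angular": [0,0,0]},
    {"hand": 0.3,"offset": [0.6,0,0],"angular": [0,0,0]},
    {"hand": 0.3,"offset": [0.6,0,0],"angular": [0,0,0]},
  ],
)

```text
time: 17.88
tool_pos: [0.5577, -0.1918, -0.033]
tcp_rot: [0.035, -3.141, -0.0]
wrist_force: [-0.8, 2.7, -4.6]
width: 0.461
```

Emit:
drive_tool(
  deltas=[
    {"hand": 0.3,"offset": [0,0,-0.2],"angular": [0,0,0]},
    {"hand": 0.3,"offset": [0.3,0,-0.2],"angular": [0,0,0]},
    {"hand": 0.3,"offset": [0.5,0,-0.2],"angular": [0,0,0]},
    {"hand": 0.3,"offset": [0.5,0,-0.2],"angular": [0,0,0]},
  ],
)

```text
time: 18.38
tool_pos: [0.5599, -0.192, -0.0332]
tcp_rot: [0.036, -3.136, -0.001]
wrist_force: [-15.4, 3.2, 14.5]
width: 0.459
```

Emit:
drive_tool(
  deltas=[
    {"hand": 0.3,"offset": [0.3,0,0.1],"angular": [0,0,0]},
    {"hand": 0.3,"offset": [0.3,0,0.1],"angular": [0,0,0]},
  ],
  force=40,
)

```text
time: 18.62
tool_pos: [0.5597, -0.192, -0.0332]
tcp_rot: [0.036, -3.13, -0.002]
wrist_force: [-22.4, 1.8, 16.8]
width: 0.463
```

Emit:
drive_tool(
  deltas=[
    {"hand": 0.3,"offset": [-0.3,0,0.1],"angular": [0,0,0]},
    {"hand": 0.6,"offset": [-0.4,0,0.1],"angular": [0,0,0]},
    {"hand": 0.6,"offset": [-0.4,0,0.1],"angular": [0,0,0]},
    {"hand": 0.6,"offset": [-0.4,0,0.3],"angular": [0,0,0]},
    {"hand": 0.6,"offset": [-0.5,0,3],"angular": [0,0,0]},
    {"hand": 0.6,"offset": [-3,0,8],"angular": [0,0,0]},
    {"hand": 0.6,"offset": [-6,0,12],"angular": [0,0,0]},
    {"hand": 0.6,"offset": [-6,0,12],"angular": [0,0,0]},
  ],
)

```text
time: 19.62
tool_pos: [0.5078, -0.1935, 0.0905]
tcp_rot: [-0.033, 3.134, -0.006]
wrist_force: [0.4, -0.7, -0.1]
width: 0.599
```

Run:
```python
from w import *
w=grab("wrist","w8"); c2=grab("scene","s8"); c3=grab("top","t8")
s=bot.read_state();print(s["tool_pos"],s["wrist_force"])
X=lambda a,y,z:np.array([.610,-.1917,0])+a*np.array([.9997,.024,0])+y*np.array([-.024,.9997,0])+np.array([0,0,z])
# expected home block corners
print("wrist",proj(w,[X(-.075,.02,.044),X(-.075,-.02,.044),X(-.0375,.02,.044),X(-.0375,-.02,.044)]).round(0).tolist())
P=[X(-.075,.02,.044),X(-.075,-.02,.044),X(-.0375,-.02,.044),X(.056,0,.173),X(.075,0,.025)]
print("scene",((proj(c2,P)-[170,190])*4).round(0).tolist())
b=c2["frame"][190:340,170:370]; o=np.zeros((600,800,3),np.uint8)
o[:300,:400]=cv2.resize(w["frame"],(400,300)); o[:450,400:]=cv2.resize(b[:,35:168],None,fx=3,fy=3)[:450,:400]
o[300:,:400]=cv2.resize(c3["frame"][140:240,290:423],None,fx=3,fy=3)[:300,:400]
cv2.imwrite("pics/m8.png",np.clip(((o/255.)**.7)*255,0,255).astype(np.uint8))
```

```text
[ 0.50594376 -0.19200785  0.08566687] [ 0.3797636   0.66238371 -0.53131614]
wrist [[347.0, 288.0], [286.0, 288.0], [345.0, 337.0], [287.0, 337.0]]
scene [[411.0, 297.0], [376.0, 261.0], [323.0, 286.0], [174.0, 201.0], [178.0, 406.0]]Traceback (most recent call last):
  File "<stdin>", line 10, in <module>
ValueError: could not broadcast input array from shape (450,399,3) into shape (450,400,3)
```

Run:
```python
from h import *
import pickle
w,c2,c3=[pickle.load(open(n+".pkl","rb")) for n in("w8","s8","t8")]
o=np.zeros((600,800,3),np.uint8)
o[:300,:400]=cv2.resize(w["frame"],(400,300)); o[:450,400:]=cv2.resize(c2["frame"][190:340,205:338],(400,450))
o[300:,:400]=cv2.resize(c3["frame"][140:240,290:423],(400,300))
cv2.imwrite("pics/m8.png",np.clip(((o/255.)**.7)*255,0,255).astype(np.uint8))
g=w["frame"].min(2).astype(int); print("col profile",[(v,int(g[v,305:330].mean())) for v in range(240,350,4)]); print("row",[(u,int(g[300,u])) for u in range(270,366,3)])
```

```text
col profile [(240, 77), (244, 81), (248, 83), (252, 85), (256, 72), (260, 76), (264, 135), (268, 216), (272, 217), (276, 219), (280, 221), (284, 222), (288, 222), (292, 255), (296, 255), (300, 255), (304, 255), (308, 255), (312, 255), (316, 255), (320, 255), (324, 255), (328, 255), (332, 255), (336, 255), (340, 255), (344, 255), (348, 255)]
row [(270, 105), (273, 106), (276, 111), (279, 112), (282, 116), (285, 114), (288, 255), (291, 255), (294, 255), (297, 255), (300, 255), (303, 255), (306, 255), (309, 255), (312, 255), (315, 255), (318, 255), (321, 255), (324, 255), (327, 255), (330, 255), (333, 255), (336, 255), (339, 255), (342, 255), (345, 255), (348, 124), (351, 124), (354, 120), (357, 118), (360, 115), (363, 115)]
```

View pics/m8.png

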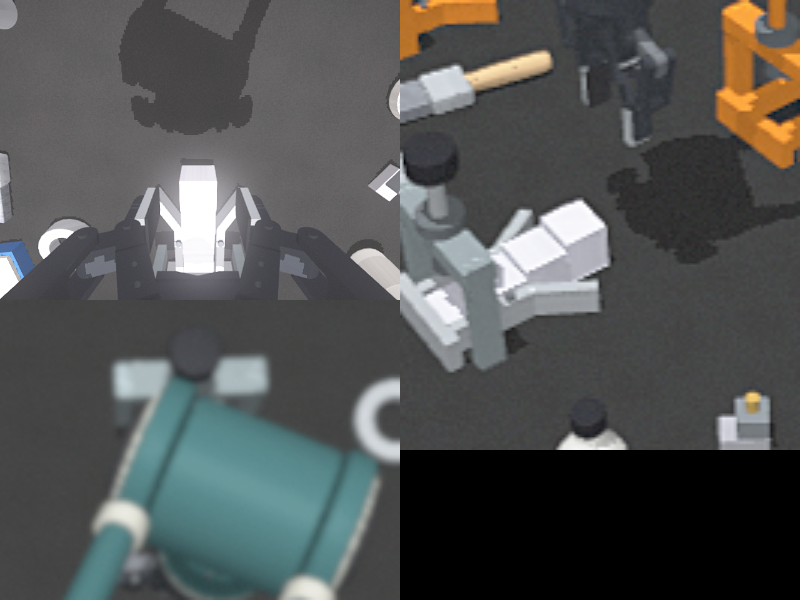

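The wrist view shows the thick face edge at row ≈290 (288 predicted for home) and columns 287–347 (286–347 predicted). The scene view shows the thin end under the raised probe at the stop. Now I shut the fingers and go above the cap.

Emit:
drive_tool(
  deltas=[
    {"hand": 0,"offset": [0,0,5],"angular": [0,0,0]},
    {"hand": 0,"offset": [0,0,10],"angular": [0,0,0]},
    {"hand": 0,"offset": [0,0,13],"angular": [0,0,0]},
    {"hand": 0,"offset": [4,0.1,13],"angular": [0,0,0]},
    {"hand": 0,"offset": [9,0.2,13],"angular": [0,0,0]},
    {"hand": 0,"offset": [13,0.2,13],"angular": [0,0,0]},
    {"hand": 0,"offset": [16,0.2,13],"angular": [0,0,0]},
    {"hand": 0,"offset": [16,0.2,13],"angular": [0,0,0]},
  ],
)

```text
time: 20.78
tool_pos: [0.6671, -0.1893, 0.2123]
tcp_rot: [0.037, -3.138, -0.002]
wrist_force: [-0.4, 0.5, -0.2]
width: -0.001
```

Run:
```python
from w import *
w=grab("wrist","w9"); c2=grab("scene","s9"); s=bot.read_state(); print(s["tool_pos"],s["wrist_force"],s["width"])
# dark round cap in wrist view vs where it should be
for z in(.173,.185): print(proj(w,[[.667,-.190,z],[.647,-.190,z],[.687,-.19,z],[.667,-.17,z]]).round(0).tolist())
for z in(.173,.185): print("scene",proj(c2,[[.667,-.190,z]]).round(1).tolist())
f=c2["frame"]; m=(f.max(2)<45).astype(np.uint8)[190:290,170:290]; print(c2["frame"][225:262:4,190:240:5].max(2))
t=s["tool_pos"]
for k in(.02,.03,.04,.05): print(k,proj(c2,[t+[0,0,k]]).round(1).tolist())
```

```text
[ 0.66509781 -0.18959338  0.2134345 ] [-0.63149126  1.18597024  0.42087009] 0.0011925709549504592
[[316.0, 254.0], [317.0, 223.0], [315.0, 284.0], [348.0, 255.0]]
[[316.0, 261.0], [317.0, 229.0], [315.0, 292.0], [350.0, 262.0]]
scene [[213.2, 240.5]]
scene [[212.5, 236.3]]
[[ 41 118 147 145 148 102 129 110  41  43]
 [ 42  41  86  87  62  40  42  42  43  43]
 [ 43  42  30  42  40  45  46  42  42  45]
 [ 39  38  41  40  36  25  21  45  40  42]
 [184 209 207 140  40  40  34  45  43  42]
 [154 122 132 182  34  31  25  43  39  43]
 [ 84  51  26 214  21  25  21  44  43  43]
 [204 170 215 193 161 130  46  41  43  45]
 [129 120 117 165 163 122  83  56  37  44]
 [127 134 131  93 106  98  93  65  39  39]]
0.02 [[210.5, 218.5]]
0.03 [[209.8, 214.7]]
0.04 [[209.2, 210.9]]
0.05 [[208.5, 207.1]]
```

Emit:
drive_tool(
  deltas=[
    {"hand": 0,"offset": [0.1,0,-2],"angular": [0,0,0]},
    {"hand": 0,"offset": [0.1,0,-4],"angular": [0,0,0]},
    {"hand": 0,"offset": [0.1,0,-5.5],"angular": [0,0,0]},
    {"hand": 0,"offset": [0.1,0,-5.5],"angular": [0,0,0]},
  ],
)

```text
time: 21.38
tool_pos: [0.6646, -0.1896, 0.1582]
tcp_rot: [0.034, -3.137, -0.002]
wrist_force: [-0.4, -0.6, 0.2]
width: -0.002
```

Emit:
drive_tool(
  deltas=[
    {"hand": 0,"offset": [0,0,-0.5],"angular": [0,0,0]},
    {"hand": 0,"offset": [0,0,-1],"angular": [0,0,0]},
    {"hand": 0,"offset": [0,0,-1.5],"angular": [0,0,0]},
    {"hand": 0,"offset": [0,0,-2],"angular": [0,0,0]},
  ],
)

```text
time: 21.88
tool_pos: [0.6671, -0.1902, 0.1419]
tcp_rot: [-0.035, 3.14, -0.001]
wrist_force: [-2.3, 0.5, 5.0]
width: -0.002
```

Emit:
drive_tool(
  deltas=[
    {"hand": 0,"offset": [0,0,-0.5],"angular": [0,0,0]},
    {"hand": 0,"offset": [0,0,-1],"angular": [0,0,0]},
    {"hand": 0,"offset": [0,0,-1.5],"angular": [0,0,0]},
    {"hand": 0,"offset": [0,0,-2],"angular": [0,0,0]},
    {"hand": 0,"offset": [0,0,-2.5],"angular": [0,0,0]},
    {"hand": 0,"offset": [0,0,-3],"angular": [0,0,0]},
  ],
)

```text
time: 22.62
tool_pos: [0.667, -0.1902, 0.1109]
tcp_rot: [-0.035, 3.141, -0.0]
wrist_force: [0.3, -0.6, 4.7]
width: 0.003
```

Emit:
drive_tool(
  deltas=[
    {"hand": 0,"offset": [0,0,-0.3],"angular": [0,0,0]},
    {"hand": 0,"offset": [0,0,-0.5],"angular": [0,0,0]},
    {"hand": 0,"offset": [0,0,-0.5],"angular": [0,0,0]},
  ],
)

```text
time: 23.0
tool_pos: [0.667, -0.1902, 0.1062]
tcp_rot: [-0.035, 3.141, -0.0]
wrist_force: [1.2, 0.2, 3.9]
width: -0.003
```

Emit:
drive_tool(
  deltas=[
    {"hand": 0,"offset": [0,0,-0.2],"angular": [0,0,0]},
    {"hand": 0,"offset": [0,0,-0.4],"angular": [0,0,0]},
    {"hand": 0,"offset": [0,0,-0.4],"angular": [0,0,0]},
  ],
)

```text
time: 23.38
tool_pos: [0.6671, -0.1902, 0.1061]
tcp_rot: [-0.035, 3.14, -0.001]
wrist_force: [-5.4, 2.1, 19.3]
width: 0.0
```

Emit:
drive_tool(
  deltas=[
    {"hand": 0,"offset": [0,0,-0.4],"angular": [0,0,0]},
    {"hand": 0,"offset": [0,0,0.4],"angular": [0,0,0]},
    {"hand": 0,"offset": [0,0,3],"angular": [0,0,0]},
    {"hand": 0,"offset": [0,0,8],"angular": [0,0,0]},
    {"hand": 0,"offset": [-5,0,12],"angular": [0,0,0]},
    {"hand": 0,"offset": [-11,0,14],"angular": [0,0,0]},
    {"hand": 0,"offset": [-17,0,14],"angular": [0,0,0]},
    {"hand": 0,"offset": [-17,0,14],"angular": [0,0,0]},
  ],
)

```text
time: 24.38
tool_pos: [0.491, -0.1889, 0.2398]
tcp_rot: [0.032, -3.136, -0.003]
wrist_force: [1.1, -0.2, -1.2]
width: -0.003
```

Run:
```python
from w import *
w=grab("wrist","w10"); c2=grab("scene","s10"); s=bot.read_state(); print(s["time"],s["tool_pos"],s["wrist_force"])
import pickle; c0=pickle.load(open("s8.pkl","rb"))
# dark cap columns in the scene, before/after
for c in(c0,c2):
    g=c["frame"].max(2).astype(int)[:,208:218].mean(1); print([(v,int(g[v])) for v in range(226,268,2)])
for z in(.185,.173,.14,.118): print(z,proj(c2,[[.667,-.19,z]]).round(1).tolist())
X=lambda a,y,z:np.array([.610,-.1917,0])+a*np.array([.9997,.024,0])+y*np.array([-.024,.9997,0])+np.array([0,0,z])
print(proj(w,[X(-.075,.02,.044),X(-.075,-.02,.044)]).round(0).tolist())
g=w["frame"].min(2).astype(int);e=proj(w,[X(-.075,0,.044)])[0].round().astype(int);print("thick edge",e,[(v,int(g[v,e[0]-8:e[0]+8].mean())) for v in range(e[1]-12,e[1]+12,2)],"row",[(u,int(g[e[1]+12,u])) for u in range(e[0]-45,e[0]+46,4)])
# changes among other things, scene view vs start
a=pickle.load(open("scene0.pkl","rb"))["frame"]; d=cv2.absdiff(a,c2["frame"]).max(2)
for n,p in dict(bottle=(.665,.037,.06),angle=(.55,.037,.03),jar=(.443,.036,.03),ring=(.649,-.366,.01),brush=(.529,-.449,.01),pencil=(.374,-.389,.03)).items():
    u,v=proj(c2,[p])[0].astype(int); print(n,round(d[v-12:v+12,u-12:u+12].mean(),1))
```

```text
24.475 [ 0.49561262 -0.18977468  0.2411347 ] [ 0.29612072 -0.99571645 -0.53356236]
[(226, 95), (228, 64), (230, 36), (232, 42), (234, 38), (236, 37), (238, 38), (240, 39), (242, 39), (244, 39), (246, 25), (248, 23), (250, 26), (252, 124), (254, 141), (256, 135), (258, 117), (260, 106), (262, 104), (264, 98), (266, 78)]
[(226, 96), (228, 64), (230, 35), (232, 42), (234, 40), (236, 40), (238, 40), (240, 41), (242, 46), (244, 70), (246, 73), (248, 70), (250, 65), (252, 45), (254, 38), (256, 38), (258, 39), (260, 34), (262, 45), (264, 48), (266, 82)]
0.185 [[212.5, 236.3]]
0.173 [[213.2, 240.5]]
0.14 [[215.1, 251.9]]
0.118 [[216.4, 259.2]]
[[330.0, 241.0], [292.0, 241.0]]
thick edge [311 241] [(229, 29), (231, 115), (233, 115), (235, 116), (237, 115), (239, 116), (241, 108), (243, 254), (245, 249), (247, 249), (249, 249), (251, 249)] row [(266, 37), (270, 29), (274, 41), (278, 42), (282, 45), (286, 48), (290, 44), (294, 254), (298, 248), (302, 249), (306, 247), (310, 249), (314, 250), (318, 251), (322, 249), (326, 250), (330, 201), (334, 48), (338, 49), (342, 47), (346, 45), (350, 45), (354, 32)]
bottle 1.9
angle 2.5
jar 1.2
ring 7.5
brush 2.2
pencil 2.7
```

```bash
python3 -c "
from workcell import bot
print(bot.finish_job())"
```

```text
the job is handed in; nothing more can be done
None
```

I carried out all three steps and handed the job in at about 24.5 s of the 67 s allowed. No verdict was reported.

**What I did**
- I drew the stepped block out by its thin end and let it go. Its centre measured −0.156 m in the shelf frame (limit −0.12).
- I gripped it again 52 mm back from its midpoint, carried it over the bench and turned it about 100°. I then pushed it thin end first into the grey fixture until it stopped moving at about 22 N, and let go.
- I pressed the probe down with shut fingers. It slid at about 4–5 N, then stopped dead at about 19 N, and I retreated clear.

**Last checks**
- **Block:** in the final wrist view the thick end was within about 1–2 mm of its expected home position, and the sides were in line too.
- **Probe:** I judged its travel from the hard stop at the expected height. The scene camera showed the cap down by about 38–40 mm from a start of 0–12 mm. I did not measure the travel directly.
- **Other things:** the surroundings of the bottle, jar, angle probe, brush and pencil probe looked unchanged. The ring differed slightly more from the first picture (7.5 against 1–3). It stands close to where the probe cap moved, but I did not look into it. I did not check the plain bar in the last pictures.

**What disagreed**
- The fingertips turned out to stand about 35–40 mm short of the reported TCP. My first grasp therefore closed above the thin step without touching the block. I confirmed the offset in two camera views and went about 4 cm lower from then on.

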